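# Make up two client kits from the stock

## Robot

A 6-joint arm with a two-finger parallel gripper is mounted at the origin on a cart in front of the work surface, level with it; the furniture and walls round the work are solid. World frame = base frame: x ahead of the robot, y to its left, z up, the work surface at z = 0. Lengths are in m, angles in rad, forces in N, time in s.
With the tool pointing down it reaches from about 0.375 to 0.975 m from the base axis. Payload 3.8 kg.
Tool frame: the origin (TCP) lies midway between the tips of the shut fingers; the grasp point (between the pads) lies 19 mm behind it; z points along the fingers, y is the line along which they close (so a half turn about z gives the same grasp; the last joint's range is limited). The gripper opens to 88 mm and grips with 3 to 60 N. Pads are 18 mm wide; open, the fingers measure 123 mm over their backs; the gripper's body (75 mm by 187 mm) begins 45 mm behind the grasp point.
Start: joints at [-1.31, 0.264, 1.604, -0, 1.274, -0.037], TCP at [0.198, -0.645, 0.206] pointing down, gripper open.
Joint ranges: [-2.63, 2.63], [-0.94, 2.18], [0.31, 2.57], [-1.31, 4.45], [0, 2.66], [-2.55, 2.55]. Speed limits (rad/s): [2.57, 2.57, 3.14, 3.14, 3.14, 3.14].

## Interface

Orientations are given as a rotation vector (axis times angle).
In Python, from cell import manip, inverse_kinematics, cams, order gives the robot as it stands. Calls block until the motion is done:
- manip.move_pose(position, orientation): joint-space move of the TCP to a pose.
- manip.move_linear(position, rate=0.15, rot=None): straight line of the TCP; rot=None keeps the orientation; rate is the mean speed in m/s.
- manip.set_joints(angles): joint-space move.
- manip.set_gripper(opening, force=None): finger opening in m; force is the grip in N (None keeps the last); returns when the fingers have stopped.
- manip.dwell(seconds).
- inverse_kinematics(position, orientation): joint angles nearest the present ones, or None.
- manip.state(): the state.
- cams.capture(name): name is "scene" or "side" or "wrist"; returns a dict with "image" (480x640x3 uint8, blue, green, red), "z_map" (480x640 float32, m along the optical axis (not along the pixel's ray), 0 where there is no reading), "intrinsics" (3x3 intrinsics, pixels), "k1" (the pictures are not rectified: a ray, as slopes to the right and down, at radius r is drawn at 1 + k1 r^2 times it, then the intrinsics apply), "position" and "orientation" of the camera in the world; the wrist camera has in their place "T_tool_cam" (4x4, takes a point from camera to tool coordinates, whose origin is the TCP and whose axes are the flange's). Camera axes: x right, y down, z forward; pixel columns grow to the right and rows downward; lengths in m; the calibration is good to about 2 mm. A picture is of the moment at which its call begins: read the wrist's pose just before it.
A pose or a line that the arm cannot do raises manip.IKError and nothing moves.
- order.close_job(): hands the job in; it is judged then, once.
The state is a dict: "clock": time; "joint_pos": joint angles; "joint_velocities": joint speeds; "tau": joint torques, N m; "tool_pos": TCP position; "tcp_rot": TCP orientation; "contact_force": force on the tool from outside, world axes, zero at the start; "moment": the same for the moment, N m; "gripper_width": finger opening in m; "grasp_force": force on a finger pad.
Only numpy, scipy, OpenCV 4.12 (cv2) and the standard library are available. Lean on these libraries where they do the work, as an engineer would, in place of code of your own. Each camera call takes 0.05 s, during which the arm holds its last target. There are 200 camera calls.

## Task

Make up two client kits from the stock on the worktop, one thing to a cell, everything standing upright or lying flat on the tray floor. The large tray gets the ampoule carton in its big cell, the amber bottle in the small cell beside the thumb tab and a white nozzle bottle in the other small cell; the small tray gets the roll-on bottle in the cell beside its thumb tab and the other white nozzle bottle in the cell away from it. Leave the cream pot where it is.

Things in the scene. Friction and masses are not known exactly. Their poses are not given: they have to be found in the camera images.
- large_tray: Pale wooden tray, fixed, 129 (its x) by 159 mm (its y); floor 3 mm thick, walls 3 mm thick, tops 8 mm above the worktop. Origin: centre of underside, z up. Big cell 123 (x) by 90 mm (y), centre (0, +31.5) mm; two small cells 60 by 60 mm, centres (+31.5, -46.5) and (-31.5, -46.5). Thumb tab: tongue 30 mm wide, 18 mm out from the +x side beside the cell at (+31.5, -46.5), no higher than the walls.
- small_tray: Pale wooden tray of the same make, fixed, 66 (its x) by 129 mm (its y); floor 3 mm thick, walls 3 mm thick, tops 8 mm above the worktop. Origin: centre of underside, z up. Two cells of 60 by 60 mm, centres (0, +31.5) and (0, -31.5) mm. Thumb tab (tongue 30 mm wide, 18 mm out) on the +y end, beside the cell at (0, +31.5).
- ampoule_carton: Small flat white and blue carton lying flat, 95 mm (its x) by 60 mm (its y) by 24 mm high, 60 g. Origin: centre of its underside, z up. Fits the big cell with its long side along the tray's x, either way round.
- amber_bottle: Small brown bottle with a black pipette top, standing upright: round body 33 mm across up to 62 mm height, narrowing to a 24 mm collar at 70 mm, pipette bulb 13 mm across up to 102 mm; 70 g. Origin: centre of its underside, z up.
- rollon_bottle: Dark blue roll-on bottle with a tall gold cap, standing upright: rounded section 35 mm (its x) by 41 mm (its y), 106 mm high, 80 g. Origin: centre of its underside, z up.
- nozzle_bottle_a: White squeeze bottle with a pointed nozzle cap, standing upright: round body 34 mm across from 0 to 66 mm height, cap 18 mm across up to 86 mm; 50 g. Origin: centre of its underside, z up. One of two identical ones; either may serve in either kit.
- nozzle_bottle_b: White squeeze bottle with a pointed nozzle cap, standing upright: round body 34 mm across from 0 to 66 mm height, cap 18 mm across up to 86 mm; 50 g. Origin: centre of its underside, z up. One of two identical ones; either may serve in either kit.
- cream_pot: Low round cream pot with a white lid, 68 mm across, 43 mm high; a bystander that must stay where it is. Origin: centre of its underside.
Mind the look-alikes: they are no part of the job. Leave any purple or turquoise look-alike of the rollon_bottle alone.

How it is judged:
By the outcome, as a careful person would: the job done as asked, in the order asked, and still so for the second after the job is handed in, with the robot touching nothing.
It also fails if it takes over 128 s, if anything falls off the work surface, if the arm or the gripper's body presses on something with over 40 N, if the wrist force passes 120 N, or if a joint passes its speed limit or range.

## Working session

There is one attempt and no reset: what is moved stays moved. The work goes in short steps, each a Python script; the robot and the scene stay as the last script left them, time stands still between calls to the robot, and variables do not carry over. Pictures are saved under pics/ and viewed, at most 14 in all, crops included, and the job is handed in when it is done.

```bash
ls; mkdir -p pics
cat > h.py <<'E'
import numpy as np, cv2, pickle
from scipy.spatial.transform import Rotation as R
from cell import manip, inverse_kinematics, cams, order
def rot(o):
    o=np.array(o,float)
    if o.shape==(3,3): return o
    return R.from_rotvec(o).as_matrix() if o.size==3 else R.from_quat(o).as_matrix()
def grab(name):
    s=manip.state(); c=cams.capture(name)
    if name=='wrist':
        T=np.eye(4);T[:3,:3]=rot(s['tcp_rot']);T[:3,3]=s['tool_pos'];T=T@np.array(c['T_tool_cam'])
    else:
        T=np.eye(4);T[:3,:3]=rot(c['orientation']);T[:3,3]=c['position']
    c['T']=T; return c
def cloud(c):
    K=np.array(c['intrinsics']);k=float(c['k1'])
    v,u=np.mgrid[:480,:640].astype(float)
    p=np.stack([u,v],-1).reshape(-1,1,2)
    n=cv2.undistortPoints(p,K,np.array([k,0,0,0,0.])).reshape(480,640,2)
    z=c['z_map'];P=np.dstack([n[...,0]*z,n[...,1]*z,z])
    W=P@c['T'][:3,:3].T+c['T'][:3,3]; W[z<=0]=np.nan
    return W
E
python3 - <<'E'
from h import *
for n in ('scene','side','wrist'):
    c=grab(n);cv2.imwrite(f'pics/{n}0.png',c['image']);pickle.dump(c,open(f'{n}0.pkl','wb'))
    print(n,c['T'].round(3).tolist(),c['intrinsics'],c['k1'])
print(manip.state())
E
```

```text
pics
scene [[0.685, -0.266, 0.679, -0.22], [-0.729, -0.275, 0.627, -0.669], [0.02, -0.924, -0.382, 0.466], [0.0, 0.0, 0.0, 1.0]] [[488.43549189   0.         319.06408885]
 [  0.         488.43549189 231.29910606]
 [  0.           0.           1.        ]] -0.12965895046016035
side [[-0.908, -0.257, 0.332, 0.118], [-0.419, 0.576, -0.702, 0.822], [-0.011, -0.776, -0.63, 0.798], [0.0, 0.0, 0.0, 1.0]] [[604.50574925   0.         315.18836244]
 [  0.         604.50574925 236.59406476]
 [  0.           0.           1.        ]] -0.21075392781194824
wrist [[0.292, -0.923, -0.248, 0.261], [-0.956, -0.283, -0.074, -0.625], [-0.002, 0.259, -0.966, 0.383], [0.0, 0.0, 0.0, 1.0]] [[374.83999753   0.         317.41168002]
 [  0.         374.83999753 237.34091568]
 [  0.           0.           1.        ]] 0.02131506687736034
{'clock': 0.15, 'joint_pos': array([-1.30991204e+00,  2.64553235e-01,  1.60502597e+00, -6.69186781e-06,
        1.27370646e+00, -3.68669852e-02]), 'joint_velocities': array([-0.00164188, -0.00194287, -0.00377332,  0.00072355,  0.00029804,
        0.00015579]), 'tau': array([ 4.85711316e-04, -5.02847743e+01, -3.57470083e+01,  7.29197427e-02,
        2.49774428e-02, -1.06864647e-04]), 'tool_pos': array([ 0.1978897 , -0.64472034,  0.20451072]), 'tcp_rot': array([-3.10517829e+00, -4.65734426e-01,  3.07071356e-04]), 'contact_force': array([-0.31041252, -0.31076718,  0.29756064]), 'moment': array([-0.00133224, -0.01608495,  0.01301898]), 'grasp_force': 0.0, 'gripper_width': 0.0883105562678758}
```

View pics/scene0.png

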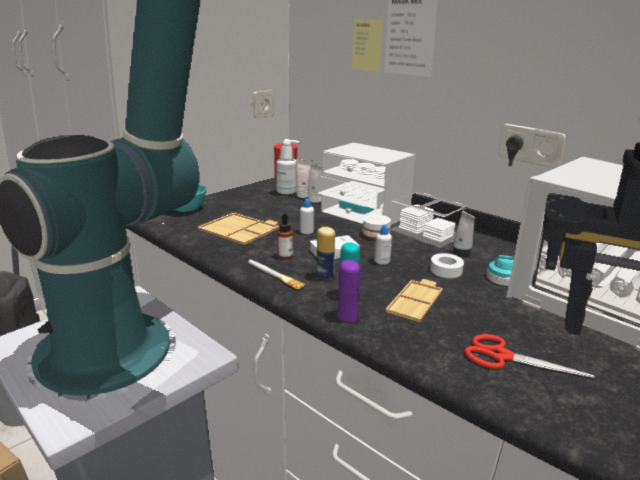

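View pics/side0.png

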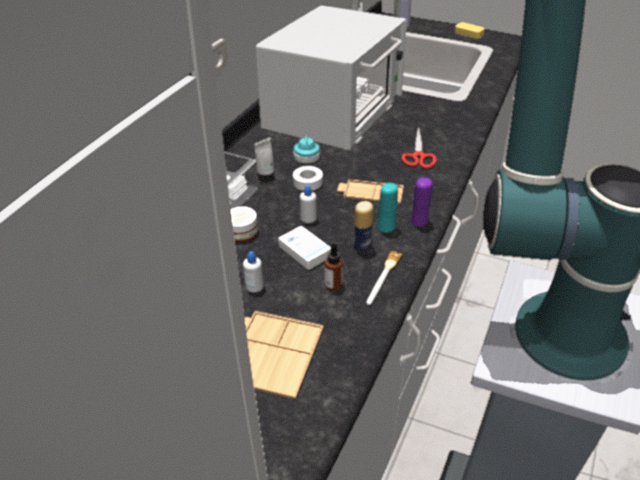

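Scene view: gold-cap roll-on at (326,252), with the turquoise (350,262) and purple (349,292) look-alikes. Nozzle bottles are at (307,215) and (383,245), amber at (286,238), carton at (333,247), pot at (376,228), large tray at (238,228) with its tab at (272,222), and small tray at (415,298) with its tab near (432,284). I choose the gold-capped dark-blue bottle, and will fuse the clouds into a top view and take a close crop.

Run:
```python
from h import *
# top map: x 0.2..0.9 up, y +0.55..-0.45 left->right ; 1.25mm... 
S=800/1.0
top=np.zeros((600,800,3),np.uint8);zb=np.full((600,800),-9.)
for n in ('scene','side'):
    c=pickle.load(open(n+'0.pkl','rb'));W=cloud(c).reshape(-1,3);I=c['image'].reshape(-1,3)
    m=np.isfinite(W).all(1)&(W[:,2]<.3)&(W[:,2]>-.05);W=W[m];I=I[m]
    u=((0.55-W[:,1])*S).astype(int);v=((0.95-W[:,0])*S).astype(int)
    ok=(u>=0)&(u<800)&(v>=0)&(v<600)
    o=np.where(ok)[0];o=o[np.argsort(W[o,2])]
    for i in o:
        if W[i,2]>zb[v[i],u[i]]: zb[v[i],u[i]]=W[i,2];top[v[i],u[i]]=I[i]
top=cv2.dilate(top,np.ones((2,2)))
for k in range(0,800,80): cv2.putText(top,f'{.55-k/S:.2f}',(k,595),0,.35,(0,255,0),1);cv2.line(top,(k,0),(k,580),(60,60,0),1)
for k in range(0,600,80): cv2.putText(top,f'{.95-k/S:.2f}',(0,k+10),0,.35,(0,255,0),1);cv2.line(top,(0,k),(799,k),(60,60,0),1)
cv2.imwrite('pics/top.png',top)
c=pickle.load(open('scene0.pkl','rb'));W=cloud(c)
for nm,(u,v) in dict(roll=(326,235),amber=(286,238),nA=(307,218),nB=(383,250),carton=(345,242),pot=(376,222),lt=(238,228),st=(412,300),turq=(351,250),pur=(349,275)).items(): print(nm,W[v,u].round(3))
cv2.imwrite('pics/crop.png',cv2.resize(c['image'][180:330,190:460],None,fx=2.9,fy=2.9,interpolation=cv2.INTER_CUBIC))
```

```text
roll [ 0.426 -0.091  0.099]
amber [0.441 0.038 0.049]
nA [0.571 0.103 0.042]
nB [ 0.57  -0.126  0.033]
carton [ 0.56  -0.028  0.024]
pot [ 0.674 -0.028  0.041]
lt [0.473 0.249 0.002]
st [ 0.482 -0.261  0.002]
turq [ 0.406 -0.17   0.1  ]
pur [ 0.343 -0.218  0.09 ]
```

View pics/top.png

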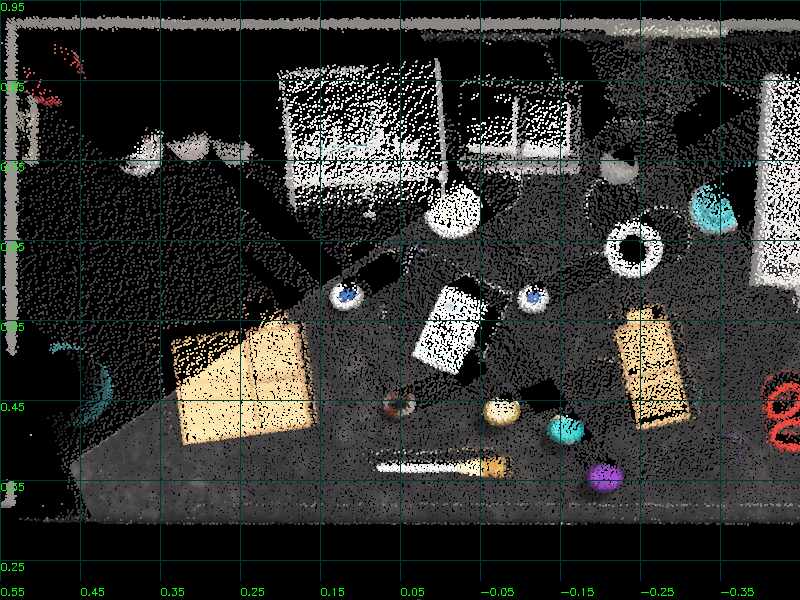

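View pics/crop.png

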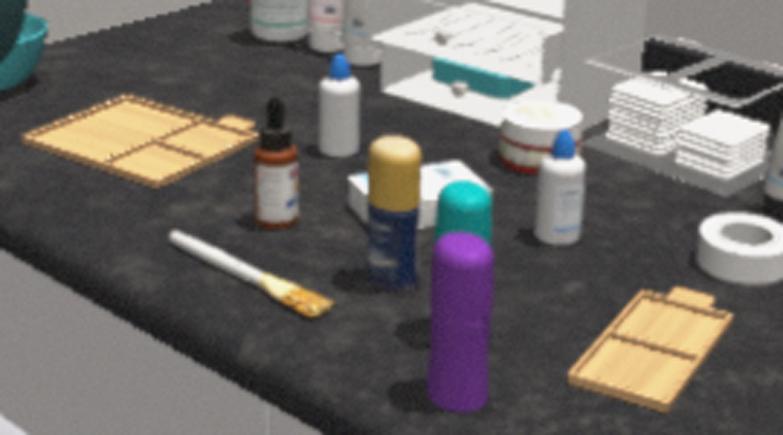

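The crop confirms the choice: gold cap on a dark-blue body, while the look-alikes are plain turquoise and purple. Large tray: tab on the far side, small cells on the right. Small tray: tab at the far end. Next I lift and take one overhead survey with the wrist camera.

```bash
cat >> h.py <<'E'
def down(deg):
    c,s=np.cos(np.radians(deg)),np.sin(np.radians(deg))
    return R.from_matrix([[c,s,0],[s,-c,0],[0,0,-1]]).as_rotvec()
def ortho(c,x0,x1,y0,y1,S,zmax=.3):
    W=cloud(c).reshape(-1,3);I=c['image'].reshape(-1,3)
    h,w=int((x1-x0)*S),int((y1-y0)*S)
    top=np.zeros((h,w,3),np.uint8)
    m=np.isfinite(W).all(1)&(W[:,2]<zmax);W=W[m];I=I[m];o=np.argsort(W[:,2]);W=W[o];I=I[o]
    u=((y1-W[:,1])*S).astype(int);v=((x1-W[:,0])*S).astype(int);ok=(u>=0)&(u<w)&(v>=0)&(v<h)
    top[v[ok],u[ok]]=I[ok]
    return top
def grid(t,x1,y1,S,st=.05):
    for k in np.arange(np.ceil(x1/st)*st,x1-t.shape[0]/S,-st):
        v=int((x1-k)*S);cv2.line(t,(0,v),(t.shape[1],v),(90,90,0),1);cv2.putText(t,f'{k:.2f}',(0,v+10),0,.35,(0,255,0),1)
    for k in np.arange(np.ceil(y1/st)*st,y1-t.shape[1]/S,-st):
        u=int((y1-k)*S);cv2.line(t,(u,0),(u,t.shape[0]),(90,90,0),1);cv2.putText(t,f'{k:.2f}',(u,t.shape[0]-4),0,.35,(0,255,0),1)
E
python3 - <<'E'
from h import *
s=manip.state();p=s['tool_pos'].copy();p[2]=.38
manip.move_linear(p,rate=.3)
manip.move_pose([.47,-.02,.38],down(90))
print(manip.state()['joint_pos'],manip.state()['clock'])
c=grab('wrist');pickle.dump(c,open('w1.pkl','wb'))
t=ortho(c,.3,.8,-.37,.37,1050);t=cv2.dilate(t,np.ones((3,3)));grid(t,.8,.37,1050)
cv2.imwrite('pics/w1.png',t)
W=cloud(c);print(np.nanmax(W[...,2]),np.nanmedian(W[...,2]))
# object blobs above the table
def blob(zlo,zhi,x,y,r):
    m=(W[...,2]>zlo)&(W[...,2]<zhi)&(np.hypot(W[...,0]-x,W[...,1]-y)<r);P=W[m]
    return len(P),P[:,:2].min(0).round(4),P[:,:2].max(0).round(4),np.median(P,0).round(4)
for n,a in dict(roll=(.085,.12,.437,-.076,.035),turq=(.085,.12,.412,-.155,.035),nA=(.05,.1,.58,.117,.035),nB=(.05,.1,.577,-.116,.035),amb=(.05,.12,.445,.05,.035),pot=(.03,.06,.683,-.015,.05)).items(): print(n,blob(*a))
m=(W[...,2]>.017)&(W[...,2]<.032)&(np.hypot(W[...,0]-.535,W[...,1]+.012)<.07)
print('carton',cv2.minAreaRect(W[m][:,:2].astype(np.float32)*1000))
hi=(W[...,2]>.12)&(W[...,0]>.3)&(W[...,0]<.72)&(abs(W[...,1])<.4);print('high',hi.sum(),W[hi].min(0) if hi.any() else '')
E
```

```text
[-9.66271624e-02 -1.89062200e-01  1.75959417e+00 -2.26758937e-04
  1.57110890e+00 -9.54986992e-02] 3.3083
0.5188272806642391 0.0034321635632384995
roll (680, array([ 0.4231, -0.0924]), array([ 0.4562, -0.0542]), array([ 0.4401, -0.0709,  0.1036]))
turq (640, array([ 0.3996, -0.1728]), array([ 0.4337, -0.1355]), array([ 0.417 , -0.1502,  0.1033]))
nA (680, array([0.5661, 0.1036]), array([0.5993, 0.136 ]), array([0.5794, 0.118 , 0.0639]))
nB (477, array([ 0.5637, -0.1294]), array([ 0.5957, -0.0973]), array([ 0.5767, -0.1094,  0.0638]))
amb (528, array([0.4329, 0.0384]), array([0.4652, 0.0693]), array([0.4495, 0.0533, 0.0737]))
pot (2083, array([ 0.6552, -0.0483]), array([0.725 , 0.0199]), array([ 0.6871, -0.0142,  0.0425]))
carton ((539.83349609375, -10.789466857910156), (59.93524169921875, 94.94347381591797), 64.83748626708984)
high 91093 [ 0.40080366 -0.03156347  0.12005357]
```

View pics/w1.png

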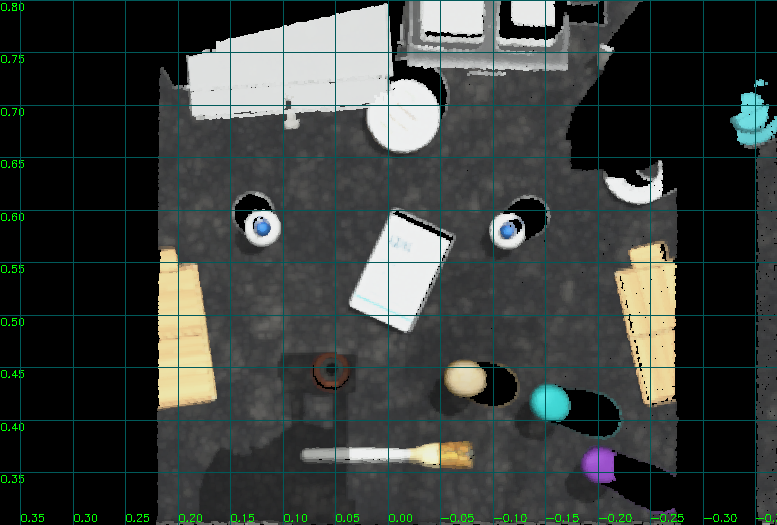

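Run:
```python
from h import *
for n,p in (('L',[.48,.2,.38]),('S',[.48,-.25,.38])):
    manip.move_pose(p,down(90)); manip.dwell(.15)
    c=grab('wrist');pickle.dump(c,open(f't{n}.pkl','wb'))
    W=cloud(c);hsv=cv2.cvtColor(c['image'],cv2.COLOR_BGR2HSV)
    m=(hsv[...,0]>8)&(hsv[...,0]<32)&(hsv[...,1]>50)&(hsv[...,2]>90)&(W[...,2]<.02)&(W[...,2]>-.01)
    m&=(abs(W[...,1]-(.25 if n=='L' else -.26))<.14)&(W[...,0]>.39)
    P=W[m];im=np.zeros((400,400),np.uint8);q=P[:,:2]*1000
    im[(q[:,0]-300).astype(int).clip(0,399),(q[:,1]-p[1]*1000+200).astype(int).clip(0,399)]=255
    im=cv2.morphologyEx(im,cv2.MORPH_CLOSE,np.ones((7,7)))
    k=cv2.getStructuringElement(cv2.MORPH_ELLIPSE,(41,41));o=cv2.morphologyEx(im,cv2.MORPH_OPEN,k)
    yx=np.argwhere(o>0).astype(np.float32)+[300.5,p[1]*1000-199.5]
    print(n,cv2.minAreaRect(yx.astype(np.float32)),manip.state()['clock'],np.median(P[:,2]))
    t=c['image'].copy();t[m]=t[m]//2+np.uint8([0,100,0]);cv2.imwrite(f'pics/t{n}.png',t)
a,b=cv2.imread('pics/tL.png'),cv2.imread('pics/tS.png')
cv2.imwrite('pics/tt.png',cv2.resize(np.hstack([a,b]),(800,300)))
```

```text
L ((476.7064514160156, 253.0219268798828), (142.9054412841797, 164.07070922851562), 8.259438514709473) 4.4417 0.002937607462184022
S ((489.5252380371094, -262.6095275878906), (142.1112060546875, 69.78140258789062), 12.994616508483887) 6.2917 0.003085127027242396
```

View pics/tt.png

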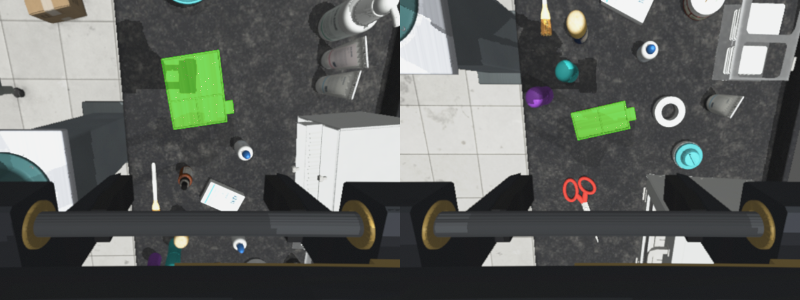

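Masks cover both trays, including the tabs: large tray at (195,90) with tab (230,107), small tray at (603,120) with tab (630,113). I'll fit the full outlines to them.

Run:
```python
from h import *
from scipy.optimize import minimize
out={}
for n,y0,th0,w,h,tab in (('L',.2,7,129,159,[[64.5,-61.5],[82.5,-61.5],[82.5,-31.5],[64.5,-31.5]]),('S',-.25,-80,66,129,[[-15,64.5],[15,64.5],[15,82.5],[-15,82.5]])):
    c=pickle.load(open(f't{n}.pkl','rb'));W=cloud(c);hsv=cv2.cvtColor(c['image'],cv2.COLOR_BGR2HSV)
    m=(hsv[...,0]>8)&(hsv[...,0]<32)&(hsv[...,1]>50)&(hsv[...,2]>90)&(W[...,2]<.02)&(W[...,2]>-.01)&(abs(W[...,1]-(.25 if n=='L' else -.26))<.14)&(W[...,0]>.39)
    q=W[m][:,:2]*1000;im=np.zeros((400,400),np.uint8);c0=np.array([300,y0*1000-200])
    ij=(q-c0).astype(int).clip(0,399);im[ij[:,0],ij[:,1]]=1;im=cv2.morphologyEx(im,cv2.MORPH_CLOSE,np.ones((5,5)))
    def cost(p):
        T=np.array([[np.cos(p[2]/50),-np.sin(p[2]/50)],[np.sin(p[2]/50),np.cos(p[2]/50)]])
        k=np.zeros((400,400),np.uint8)
        for r in ([[-w/2,-h/2],[w/2,-h/2],[w/2,h/2],[-w/2,h/2]],tab):
            v=(np.array(r)@T.T+p[:2]-c0-.5)[:,::-1]
            cv2.fillPoly(k,[np.round(v*16).astype(np.int32)],1,shift=4)
        return 1-(k&im).sum()/(k|im).sum()
    p0=[q[:,0].mean(),q[:,1].mean(),np.radians(th0)*50]
    r=minimize(cost,p0,method='Nelder-Mead',options=dict(initial_simplex=np.array([p0,[p0[0]+6,*p0[1:]],[p0[0],p0[1]+6,p0[2]],[p0[0],p0[1],p0[2]+6]])))
    th=r.x[2]/50;T=R.from_euler('z',th).as_matrix()[:2,:2];print(n,r.x[:2],np.degrees(th),r.fun)
    for cc in ([(0,31.5),(31.5,-46.5),(-31.5,-46.5)] if n=='L' else [(0,31.5),(0,-31.5)]): print(cc,(T@cc+r.x[:2]).round(1))
```

```text
L [471.65954219 251.4587849 ] 7.818403994324494 0.03734458458638179
(0, 31.5) [467.4 282.7]
(31.5, -46.5) [509.2 209.7]
(-31.5, -46.5) [446.8 201.1]
S [ 484.58820541 -263.38094268] -77.90287573481018 0.04539864726378351
(0, 31.5) [ 515.4 -256.8]
(0, -31.5) [ 453.8 -270. ]
```

```bash
cat >> h.py <<'E'
def st(tag):
    s=manip.state();print(tag,'t%.1f w%.1f F%.1f'%(s['clock'],s['gripper_width']*1e3,s['grasp_force']),s['tool_pos'].round(4),s['contact_force'].round(1))
def pick(x,y,z,yaw,open_,force,up=.19):
    manip.set_gripper(open_)
    manip.move_pose([x,y,up],down(yaw)); 
    manip.move_linear([x,y,z+.03],rate=.2); manip.move_linear([x,y,z],rate=.08)
    st('at'); manip.set_gripper(0,force); st('grip')
    manip.move_linear([x,y,up],rate=.2); st('up')
def place(x,y,z,yaw,open_,up=.19):
    manip.move_pose([x,y,up],down(yaw))
    manip.move_linear([x,y,z+.02],rate=.2); manip.move_linear([x,y,z],rate=.05)
    st('down'); manip.set_gripper(open_); manip.dwell(.2)
    manip.move_linear([x,y,up],rate=.2); st('off')
E
python3 - <<'E'
from h import *
pick(.540,-.011,.012,154.8,.080,15)
place(.4674,.2827,.0155,187.8,.076)
c=grab('wrist');cv2.imwrite('pics/c1.png',c['image'])
E
```

```text
at t9.2 w80.0 F0.0 [ 0.5393 -0.0109  0.0112] [-0.6  0.4  0. ]
grip t10.4 w0.3 F0.0 [ 0.54  -0.011  0.012] [ 0.7 -1.3 -0.3]
up t11.5 w0.6 F0.0 [ 0.539  -0.0109  0.1885] [-0.1 -0.5 -0.2]
down t14.1 w0.2 F0.0 [0.4671 0.2826 0.0151] [ 0.1 -0.2 -0.7]
off t16.5 w76.4 F0.0 [0.4665 0.2822 0.1886] [ 0.5  0.  -0.8]
```

View pics/c1.png

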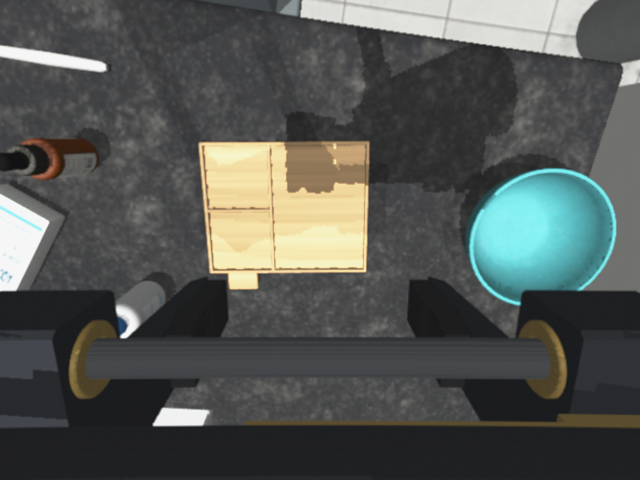

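The gripper closed on nothing (width 0.3 mm). The tray at (285,205) is empty and directly below as planned, and the carton is still at the left edge (20,240). I'll see where it lies now.

Run:
```python
from h import *
manip.move_pose([.47,-.02,.38],down(90)); manip.dwell(.2)
st('look');c=grab('wrist');pickle.dump(c,open('w2.pkl','wb'));W=cloud(c)
m=(W[...,2]>.017)&(W[...,2]<.035)&(np.hypot(W[...,0]-.535,W[...,1]+.012)<.09)
print('carton',cv2.minAreaRect(W[m][:,:2].astype(np.float32)*1000),np.median(W[m][:,2]))
print('T_tool_cam',np.array(c['T_tool_cam']).round(3).tolist())
t=ortho(c,.3,.8,-.37,.37,1050);t=cv2.dilate(t,np.ones((3,3)));grid(t,.8,.37,1050)
cv2.imwrite('pics/w2.png',np.vstack([t[100:400],cv2.resize(c['image'],(400,300))[:, :].repeat(1,0) if 0 else np.zeros((1,t.shape[1],3),np.uint8)]))
def blob(zlo,zhi,x,y,r):
    m=(W[...,2]>zlo)&(W[...,2]<zhi)&(np.hypot(W[...,0]-x,W[...,1]-y)<r);P=W[m]
    return ((P[:,:2].min(0)+P[:,:2].max(0))/2).round(4)
for n,a in dict(roll=(.085,.12,.437,-.076,.035),nA=(.05,.1,.58,.117,.035),nB=(.05,.1,.577,-.116,.035),amb=(.05,.12,.445,.05,.035),pot=(.03,.06,.683,-.015,.05)).items(): print(n,blob(*a))
s=grab('side');cv2.imwrite('pics/s2.png',s['image'][180:320,200:440].repeat(3,0).repeat(3,1))
```

```text
look t18.1 w76.0 F0.0 [ 0.4699 -0.0193  0.3791] [-0.4 -0.4  0.2]
carton ((539.9775390625, -10.803909301757812), (59.68473815917969, 95.16311645507812), 64.66921997070312) 0.024237595268502887
T_tool_cam [[-0.001, -0.966, -0.259, 0.067], [1.0, -0.001, -0.0, -0.001], [0.0, -0.259, 0.966, -0.179], [0.0, 0.0, 0.0, 1.0]]
roll [ 0.4396 -0.0731]
nA [0.5836 0.1199]
nB [ 0.58   -0.1139]
amb [0.4482 0.0535]
pot [ 0.6921 -0.0119]
```

View pics/w2.png

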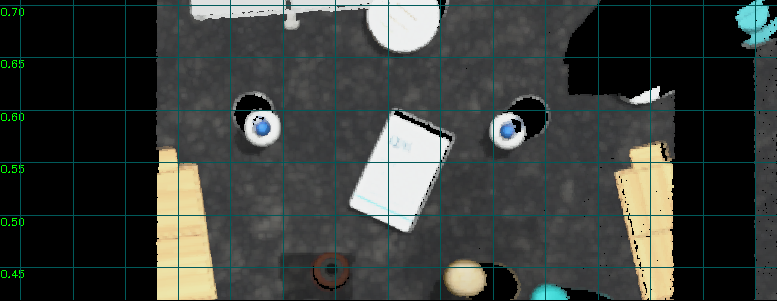

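The carton lies untouched at the same pose, so the tips may be somewhere other than where I assumed. I'll check the finger geometry in the tool frame from the saved depth.

```bash
python3 - <<'E'
from h import *
c=pickle.load(open('w2.pkl','rb'));z=c['z_map']
c['T']=np.array(c['T_tool_cam']);W=cloud(c)
m=(z>0)&(z<.26);P=W[m]
for lo in np.arange(-.10,.06,.01):
    q=P[(P[:,2]>=lo)&(P[:,2]<lo+.01)]
    if len(q): 
        for sgn in (-1,1):
            k=q[q[:,1]*sgn>0]
            if len(k): print(round(lo,3),len(k),k[:,0].min().round(3),k[:,0].max().round(3),k[:,1].min().round(3),k[:,1].max().round(3))
u=[(v,u) for v,u in ((285,225),(285,410),(260,225))]
E
python3 - <<'E'
import cv2
a=cv2.imread('pics/s2.png');cv2.imwrite('pics/s2.png',a)
E
```

```text
-0.1 1004 -0.01 0.026 -0.047 -0.045
-0.1 923 -0.01 0.033 0.044 0.046
-0.09 580 -0.01 0.012 -0.056 -0.045
-0.09 579 -0.01 0.012 0.044 0.054
-0.08 1219 -0.01 0.012 -0.055 -0.038
-0.08 1213 -0.01 0.012 0.037 0.055
-0.07 851 0.0 0.012 -0.055 -0.039
-0.07 842 -0.001 0.012 0.038 0.054
-0.06 942 -0.006 0.012 -0.054 -0.038
-0.06 935 -0.006 0.012 0.037 0.053
-0.05 699 -0.008 0.012 -0.053 -0.038
-0.05 703 -0.009 0.012 0.037 0.051
-0.04 385 -0.008 0.012 -0.052 -0.038
-0.04 388 -0.009 0.012 0.037 0.05
```

View pics/s2.png

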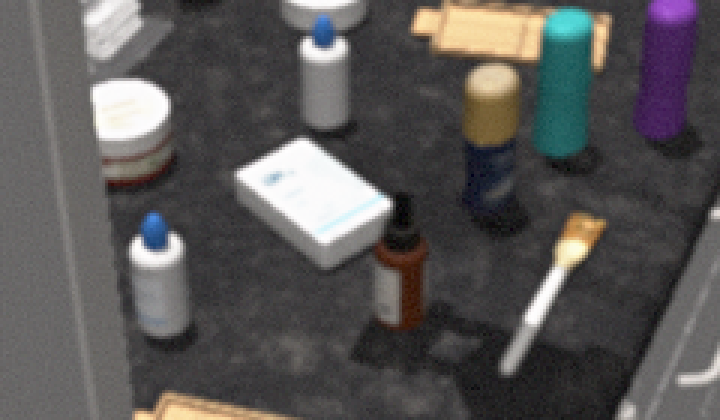

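The tips read about 30 mm short of the TCP when open. I'll measure them at several openings.

Run:
```python
from h import *
for w in (.076,.06,.034,0):
    manip.set_gripper(w); c=grab('wrist');z=c['z_map'];c['T']=np.array(c['T_tool_cam']);W=cloud(c)
    m=(z>0)&(z<.26)&(abs(W[...,1])<.065)&(W[...,2]>-.08);P=W[m]
    h=np.histogram(P[:,2],np.arange(-.08,.021,.005))[0]
    print(w,'max z %.4f'%P[:,2].max(),h, 'inner y',P[(P[:,1]>0)&(P[:,2]>-.05)][:,1].min().round(4),manip.state()['clock'])
cv2.imwrite('pics/shut.png',c['image'])
print({k:(v if not hasattr(v,'shape') or v.size<10 else 0) for k,v in manip.state().items()})
```

```text
0.076 max z -0.0319 [1524  891  847  839  916  965  737  665  587  189    0    0    0    0
    0    0    0    0    0    0] inner y 0.0369 18.4583
0.06 max z -0.0311 [1514  891  768  789  872  862  673  618  507  176    0    0    0    0
    0    0    0    0    0    0] inner y 0.029 18.9417
0.034 max z -0.0319 [1288  798  668  680  756  750  550  499  414  149    0    0    0    0
    0    0    0    0    0    0] inner y 0.0162 19.55
0 max z -0.0307 [846 464 403 404 435 460 364 350 295  83   0   0   0   0   0   0   0   0
   0   0] inner y 0.0 20.225
{'clock': 20.225, 'joint_pos': array([-9.54894093e-02, -1.89485092e-01,  1.75988452e+00,  7.90553078e-07,
        1.57123366e+00, -9.54711892e-02]), 'joint_velocities': array([ 7.94578049e-04,  2.51084029e-05,  5.04701349e-04,  6.07050307e-04,
       -1.78635135e-03,  5.77592713e-04]), 'tau': array([ 7.36198217e-04, -2.69433850e+01, -3.73875868e+01,  7.52524263e-02,
        2.27457262e-02,  1.45685959e-05]), 'tool_pos': array([ 0.46998265, -0.02000102,  0.37998661]), 'tcp_rot': array([-2.22143930e+00, -2.22139883e+00,  3.94640487e-05]), 'contact_force': array([-0.03639249,  0.26284803, -0.23580168]), 'moment': array([-0.04056008, -0.04492848,  0.00990655]), 'grasp_force': 0.0, 'gripper_width': 0.0005224052459917329}
```

View pics/shut.png

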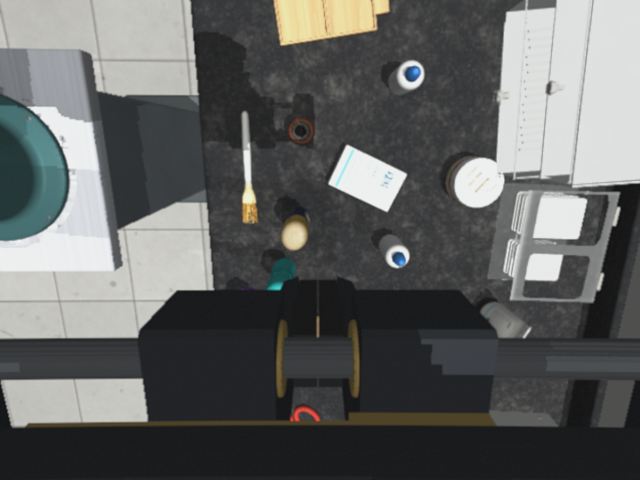

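The fingertips consistently sit 31 mm behind the reported TCP at every opening, while the camera-to-world heights agree with the table. The tool offset must be stale, so I compensate z by −31 mm and retry the carton, checking force on the way down.

```bash
cat >> h.py <<'E'
D=.031   # real fingertips lie this far behind the reported TCP
def pick(x,y,z,yaw,open_,force,up=.19):   # z, up: real tip heights
    manip.set_gripper(open_)
    manip.move_pose([x,y,up-D],down(yaw))
    manip.move_linear([x,y,z+.02-D],rate=.2); st('near'); manip.move_linear([x,y,z-D],rate=.06)
    st('at'); manip.set_gripper(0,force); st('grip')
    if manip.state()['gripper_width']<.015: raise SystemExit('missed')
    manip.move_linear([x,y,up-D],rate=.2); st('up')
    if manip.state()['gripper_width']<.015: raise SystemExit('lost')
def place(x,y,z,yaw,open_,up=.19):
    manip.move_pose([x,y,up-D],down(yaw))
    manip.move_linear([x,y,z+.02-D],rate=.2); manip.move_linear([x,y,z-D],rate=.05)
    st('down'); manip.set_gripper(open_); manip.dwell(.2)
    manip.move_linear([x,y,up-D],rate=.2); st('off')
E
python3 - <<'E'
from h import *
pick(.540,-.011,.012,154.7,.080,15)
place(.4674,.2827,.0155,187.8,.076)
c=grab('wrist');cv2.imwrite('pics/c2.png',c['image'])
W=cloud(c);m=(W[...,2]>.018)&(W[...,2]<.04)&(np.hypot(W[...,0]-.467,W[...,1]-.283)<.09)
print(cv2.minAreaRect(W[m][:,:2].astype(np.float32)*1000),np.percentile(W[m][:,2],[5,50,95]))
E
```

```text
near t23.4 w80.1 F0.0 [ 0.5415 -0.0111  0.0024] [ 0.6 -0.5  0.4]
at t23.9 w80.0 F0.0 [ 0.5395 -0.011  -0.0195] [-0.1 -0.4  0.1]
grip t24.3 w59.8 F15.0 [ 0.5402 -0.011  -0.0188] [ 0.1 -1.2  1.3]
up t25.4 w59.6 F15.0 [ 0.5388 -0.0109  0.1575] [-0.6  0.3 -1.1]
down t28.0 w59.7 F15.0 [ 0.4671  0.2826 -0.0159] [-0.2  0.2 -1. ]
off t29.7 w75.9 F0.0 [0.4665 0.2822 0.1576] [ 1.5 -0.2 -0.4]
((466.87939453125, 283.36444091796875), (94.87371063232422, 60.04117965698242), 7.7964653968811035) [0.0257919  0.02702175 0.02819713]
```

View pics/c2.png

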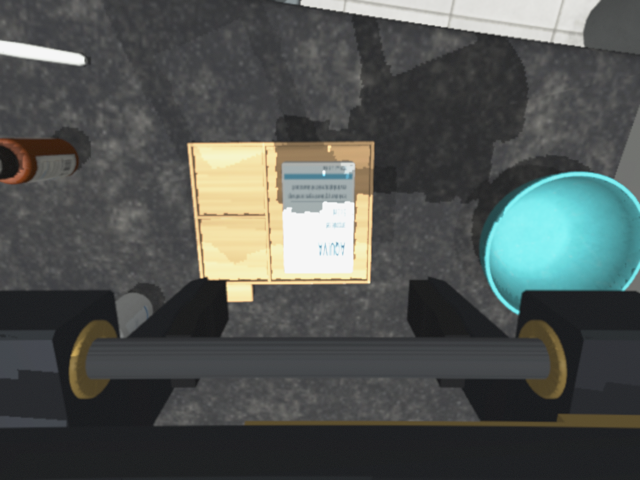

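The carton is in the big cell, flat and aligned: centre (467,283), 7.8°, top at 27 mm. Next are amber and nozzle A.

Run:
```python
from h import *
pick(.4485,.0535,.042,187.8,.065,15,up=.21)
place(.5092,.2097,.0455,187.8,.055,up=.21)
pick(.5832,.120,.034,187.8,.065,12,up=.21)
place(.4468,.2011,.0375,187.8,.055,up=.21)
manip.move_pose([.47,.12,.33],down(90)); c=grab('wrist');cv2.imwrite('pics/c3.png',c['image'])
```

```text
near t31.9 w65.1 F0.0 [0.4494 0.0541 0.0316] [-0.4 -0.  -0.9]
at t32.4 w65.3 F0.0 [0.4481 0.0534 0.0106] [0.  0.6 0.7]
grip t33.0 w31.5 F15.0 [0.4487 0.0535 0.0111] [-1.1  0.1  1. ]
up t34.0 w32.2 F15.0 [0.4474 0.0534 0.1776] [ 0.2  0.4 -0.7]
down t36.1 w31.9 F15.0 [0.5089 0.2097 0.0141] [ 0.2 -0.9 -0.2]
off t37.8 w55.0 F0.0 [0.5082 0.2094 0.1776] [0.  0.7 0.1]
near t39.6 w65.2 F0.0 [0.5841 0.1206 0.0242] [ 0.1 -0.2  0.1]
at t40.1 w64.9 F0.0 [0.5827 0.1198 0.0024] [ 0.3 -0.2 -0.9]
grip t40.7 w33.1 F12.0 [0.5834 0.12   0.0032] [ 0.7 -1.1  0.9]
up t41.7 w32.6 F12.0 [0.5821 0.1198 0.1774] [-1.2  0.2 -0.2]
down t43.9 w32.7 F12.0 [0.4465 0.2011 0.0062] [-0.6  0.1 -0. ]
off t45.6 w54.9 F0.0 [0.4459 0.2007 0.1777] [ 0.2 -0.1 -0.1]
```

View pics/c3.png

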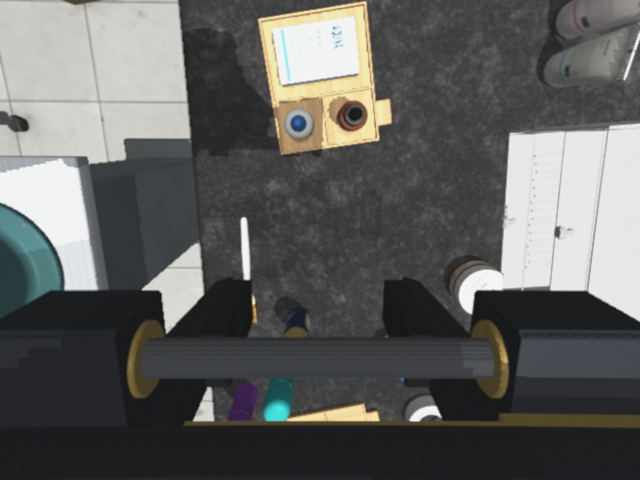

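The large kit is complete and upright: carton (315,52), amber (353,114) beside the tab, nozzle (298,122). Now the roll-on and nozzle B.

Run:
```python
from h import *
pick(.4396,-.0731,.050,90,.065,15,up=.21)
place(.5160,-.2567,.0535,102.1,.055,up=.21)
pick(.580,-.1137,.044,102.1,.065,12,up=.21)
place(.4525,-.2703,.0475,12.1,.055,up=.21)
manip.move_linear([.4525,-.2703,.33],rate=.3)
manip.move_pose([.47,-.15,.38],down(90)); st('end')
c=grab('wrist');cv2.imwrite('pics/c4.png',c['image'])
c=grab('scene');cv2.imwrite('pics/c5.png',c['image'])
```

```text
near t49.2 w64.8 F0.0 [ 0.441  -0.0729  0.0402] [0.1 0.6 0.9]
at t49.7 w65.1 F0.0 [ 0.4391 -0.0731  0.0186] [0.1 0.1 0.1]
grip t50.2 w34.0 F15.0 [ 0.4398 -0.0731  0.0192] [ 0.5 -0.3  0.6]
up t51.2 w34.0 F15.0 [ 0.4385 -0.0729  0.1776] [-0.7  0.6 -1.5]
down t53.4 w34.3 F15.0 [ 0.5157 -0.2566  0.0221] [-0.2  0.2 -0.4]
off t55.0 w55.3 F0.0 [ 0.5151 -0.2562  0.1776] [ 0.5 -0.1  0.3]
near t56.9 w64.8 F0.0 [ 0.5808 -0.1146  0.034 ] [ 0.7 -0.5 -0.3]
at t57.4 w64.6 F0.0 [ 0.5795 -0.1135  0.0125] [-0.3  0.4  0.3]
grip t58.0 w32.7 F12.0 [ 0.5802 -0.1138  0.0132] [0.9 0.1 1.2]
up t59.0 w32.9 F12.0 [ 0.5789 -0.1135  0.1774] [ 0.2 -0.6  0.2]
down t61.5 w33.0 F12.0 [ 0.4522 -0.2701  0.0162] [-0.2  0.  -0.6]
off t63.2 w54.8 F0.0 [ 0.4516 -0.2697  0.1776] [-0.5 -0.3 -0. ]
end t64.9 w55.5 F0.0 [ 0.4694 -0.15    0.3781] [0.2 0.7 0.6]
```

View pics/c5.png

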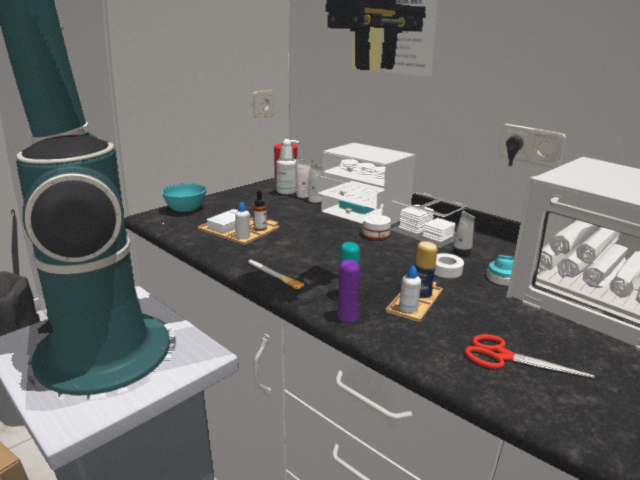

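View pics/c4.png

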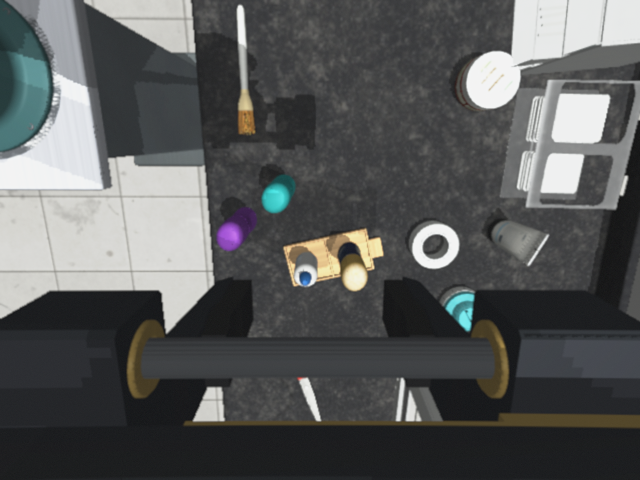

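Both kits are complete and upright: roll-on (352,262) beside the tab (375,247), nozzle (305,270) in the other cell, pot and look-alikes untouched. Handing in.

```bash
python3 -c "
from h import *
print(order.close_job())"
```

```text
the job is handed in; nothing more can be done
None
```

Both kits are made up as asked and the job is handed in at about 65 s of the 128 s; the final pictures show everything upright or flat in its cell, with the cream pot and the look-alikes left where they were.

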